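Lay out the stirrer bench for a pH measurement

ROBOT

A 7-joint arm with a two-finger parallel gripper is mounted at the origin on the work surface. World frame = base frame: x ahead of the robot, y to its left, z up, the work surface at z = 0. Lengths are in mm, angles in rad, forces in N, time in s.
With the tool pointing down it reaches from about 375 to 925 mm from the base axis. Payload 3.1 kg.
Tool frame: the origin (TCP) lies on the centre line of the jaws, within the pads' length; the fingertips stand 14 mm ahead of it and the grasp point (between the pads) lies 5 mm behind it (tip_reach is the distance from the TCP to the fingertips, in mm); z points along the fingers, y is the line along which they close (so a half turn about z gives the same grasp; the last joint's range is limited). The gripper opens to 85 mm and grips with 20 to 120 N. Pads are 22 mm wide; open, the fingers measure 114 mm over their backs; the gripper's body (76 mm by 85 mm) begins 54 mm behind the grasp point. The pads swing forward as they close: fully open they stand 13 mm farther back than shut.
Start: joints at [-1.311, 0.383, 0.044, 1.598, -0.018, 1.161, -0.05], TCP at [227.618, 608.846, 245.269] pointing down, gripper open.
Joint ranges: [-2.61, 2.61], [-0.41, 2.15], [-1.48, 1.57], [0, 2.5], [-1.57, 4.71], [0.05, 1.97], [-2.85, 2.85]. Speed limits (rad/s): [2.79, 2.79, 3.14, 3.14, 3.14, 3.14, 3.14].

INTERFACE

Orientations are given as a unit quaternion [w, x, y, z].
In Python, from workcell import read_state, camera, camera_params, finish_job, outline_of, place_of, tip_reach gives the robot as it stands. The module is installed in compiled form; this text tells all that it offers.
- The arm moves only by the shell command python3 -m pendant 'ROWS' [OPENING] [FORCE]. ROWS is JSON, a list of rows, each an object with "travel": the shift along the tool's x, y, z in mm, a list of three; "roll": the turn about the tool's z in rad. A call has 1 to 20 rows; each row is the pose to reach, as a shift and turn from the pose commanded when the call began, along the tool's axes at that moment; what a row does not reach only later rows make up. A row lasts 1/10 s, in which the tool goes at most 50 mm and 8.59 degrees, less where a joint would pass 70% of its speed; a pose out of reach is approached as far as the arm can. A call with a gripper value outside its range is refused whole. OPENING is the opening, from 0 (shut) to 1 (fully open), set as the call begins (- or left out, the last holds). The fingers move at their own pace and stop on an object; FORCE is the grip in N (left out, the last holds). Time passes only in rows, so rows that repeat a pose let the fingers close. It gives the time, the measured TCP pose, the force, the opening and the grip force at its end, in the units of the state.
- read_state(): the state, without advancing time (a new reading comes with each control period).
- camera(name): name is "scene" or "top" or "wrist"; returns (picture, depth): 400x640x3 uint8, blue, green, red; 400x640 float32, mm along the optical axis (not along the pixel's ray), 0 where there is no reading.
- camera_params(name): a dict with "K" (3x3 intrinsics, pixels), "distortion" ([k1, k2, p1, p2, k3] as OpenCV has them; the pictures are not rectified), "R" (3x3) and "t" (3): a world point X has camera coordinates R X + t. Camera axes: x right, y down, z forward; pixel columns grow to the right and rows downward; lengths in mm; the calibration is good to about 2 mm. A picture is of the moment at which its call begins: read the wrist's pose just before it. camera_params takes no time and is no camera call; for the wrist camera it gives the pose at the moment of the call.
- finish_job(): hands the job in; it is judged then, once.
Trained networks look in the newest picture that a camera, given by its name, has taken for a name from the list of things; names that differ only in an ending like _2 or _b are one class to them, and where a whole thing is asked for, a point or a joint stands for the part that bears it (a point fixed in the world has none). Each returns a list of dicts, best first, with "conf" (0 to 1); they miss things now and then, are a little off and sometimes report something else, mostly with a low value. They report only what shows in the picture. A call takes as long as a camera call.
- outline_of(camera, label): "region" (400x640 bool, what is visible of it).
- place_of(camera, label): "point" ([x, y, z] in mm, in world coordinates, good to about 4 mm: a listed point, or the origin of a listed thing).
The state is a dict: "time": time; "q": joint angles; "qd": joint speeds; "tau": joint torques, N m; "tcp_pos": TCP position; "orientation": TCP orientation; "wrist_force": force on the tool from outside, world axes, zero at the start; "torque": the same for the moment, N m; "gripper_width": finger opening in mm; "grip_force": force on a finger pad.
Only numpy, scipy, OpenCV 4.12 (cv2) and the standard library are available. Lean on these libraries where they do the work, as an engineer would, in place of code of your own. Each camera call takes 0.05 s, during which the arm holds its last target. There are 200 camera calls.

TASK

Get the bench ready for a pH measurement: first stand the beaker upright in the middle of the stirrer's round plate, and only when it stands there lay its knobbed cover centred on it; stand the conical flask in the middle of the white tile, the round brown bottle on the bench halfway between stirrer and tile and in line with them, and the square jar on the bench halfway between stirrer and meter and in line with them. Set each thing down gently and upright, and leave the two stacked dishes and the rubber stopper where they are.

Things in the scene. Friction and masses are not known exactly. Their poses are not given: they have to be found in the camera images.
- stirrer: Magnetic stirrer, fixed: white housing 140 x 140 mm, two knobs on its front (-x) side; on it a round black plate, 120 mm diameter, its flat top 75 mm above the bench. Origin: at bench height under the plate's centre. x points away from the robot, y to its left; turned up to 0.08 rad. Meter and tile stand at its two sides along y, 255 to 265 mm centre to centre; which is on which side changes.
- meter: pH meter, fixed: black desk console 140 mm wide (y), 110 mm deep (x), sloping top 45 to 70 mm high, with display and a row of orange buttons. Origin: centre of its underside, at bench height.
- tile: White ceramic tile lying flat, fixed, 140 mm wide (y), 100 mm deep (x), 10 mm thick. Origin: centre of its underside, at bench height.
- beaker: Glass beaker, open on top, straight wall, outer diameter 58 mm, height 80 mm, wall 3 mm, 70 g, with a small white patch on its side. Starts upright on the bench. Origin: centre of its underside; z is its axis.
- cover: Beaker cover: flat white disc of 68 mm diameter, 6 mm thick, with a round knob in the middle, 14 mm diameter and 22 mm tall (top of the knob 28 mm above the underside), 50 g. Starts on the bench, knob up. Flat underside: it lies loose on the beaker's rim, nothing centres it. Origin: centre of its underside; z is up.
- bottle: Round brown glass bottle with black screw cap: body 56 mm diameter and straight up to 72 mm, then a shoulder; cap 33 mm diameter, total height 105 mm, 220 g. Starts upright on the bench. Origin: centre of its underside; z is its axis.
- flask: Conical glass flask: base 68 mm diameter, cone narrowing up to 66 mm height, then a straight neck of 25 mm diameter up to 98 mm, rim 31 mm diameter, total height 105 mm, 120 g. Starts upright on the bench. Grip it by the neck. Origin: centre of its underside; z is its axis.
- jar: Square white plastic jar 46 x 46 mm, straight sides up to 66 mm, grey round cap of 36 mm diameter, total height 82 mm, 110 g. Starts upright on the bench, turned at any angle. Origin: centre of its underside; x and y square to its sides.
- dishes: Bystander: two stacked flat glass dishes, 60 mm diameter, together 31 mm high, loose, among the things to be moved. Origin: centre of the underside. Leave it where it is.
- stopper: Bystander: black rubber stopper, 28 mm diameter, 24 mm high, loose, standing behind the row of equipment. Origin: centre of the underside. Leave it where it is.

How it is judged:
By the outcome, as a careful person would: the job done as asked, in the order asked, and still so for the second after the job is handed in, with the robot touching nothing.
It also fails if it takes over 102 s, if anything falls off the work surface, if the arm or the gripper's body presses on something with over 40 N, if the wrist force passes 120 N, or if a joint passes its speed limit or range.

## Working session

There is one attempt and no reset: what is moved stays moved. The work goes in short steps, Python scripts to look and compute and a shell command to move; the robot and the scene stay as the last step left them, time stands still between calls to the robot, and variables do not carry over. Pictures are saved under pics/ and viewed, at most 14 in all, crops included, and the job is handed in when it is done.

```bash
mkdir -p pics; cat > h.py <<'E'
import numpy as np, cv2
from workcell import *
def look(names=("scene","top"),tag="a"):
    out={}
    for n in names:
        P=camera_params(n); im,d=camera(n); cv2.imwrite(f"pics/{tag}_{n}.png",im); out[n]=(im,d,P)
    return out
def cloud(d,P,mask=None):
    m=(d>0) if mask is None else (mask&(d>0))
    v,u=np.nonzero(m); z=d[v,u]
    K=np.array(P["K"]);D=np.array(P["distortion"])
    n=cv2.undistortPoints(np.stack([u,v],1).astype(float).reshape(-1,1,2),K,D).reshape(-1,2)
    X=np.c_[n*z[:,None],z]
    return (X-np.array(P["t"]))@np.array(P["R"])
E
python3 - <<'E'
from h import *
s=read_state(); print({k:np.round(v,3) for k,v in s.items()})
o=look()
for n in o:
    print(n,np.round(o[n][2]["R"],2).tolist(),np.round(o[n][2]["t"]))
    for l in "stirrer meter tile beaker cover bottle flask jar dishes stopper".split():
        r=place_of(n,l); print(n,l,[(np.round(q["point"]).tolist(),round(q["conf"],2)) for q in r[:2]])
E
```

```text
{'time': np.float64(0.0), 'q': array([-1.311,  0.384,  0.044,  1.6  , -0.018,  1.161, -0.05 ]), 'qd': array([ 0.   , -0.002, -0.   ,  0.001,  0.002, -0.   ,  0.   ]), 'tau': array([ 0.0000e+00, -4.3347e+01,  1.0250e+00, -2.4951e+01,  1.1000e-02,
        1.1000e-02,  0.0000e+00]), 'tcp_pos': array([227.324, 607.976, 243.846]), 'orientation': array([-0.   ,  0.178,  0.984, -0.001]), 'wrist_force': array([-0.393,  0.799, -0.117]), 'torque': array([-0.009, -0.024, -0.043]), 'grip_force': np.float64(0.0), 'gripper_width': np.float64(85.69)}
scene [[-0.64, 0.77, -0.02], [0.58, 0.46, -0.68], [-0.51, -0.44, -0.74]] [ 377. -308. 1108.]
scene stirrer [([580.0, 21.0, 3.0], 0.63)]
scene meter [([587.0, -240.0, 2.0], 0.75)]
scene tile [([579.0, 278.0, 2.0], 0.87), ([436.0, -199.0, -3.0], 0.36)]
scene beaker [([428.0, 331.0, -2.0], 0.56)]
scene cover [([439.0, -338.0, -1.0], 0.84)]
scene bottle [([438.0, 68.0, -1.0], 0.73), ([442.0, -339.0, -1.0], 0.45)]
scene flask [([439.0, 188.0, -2.0], 0.84), ([426.0, 331.0, -1.0], 0.16)]
scene jar [([434.0, -196.0, -0.0], 0.84)]
scene dishes [([434.0, -80.0, 3.0], 0.55)]
scene stopper [([686.0, 40.0, -4.0], 0.61)]
top [[0.04, -1.0, -0.0], [-0.98, -0.04, -0.21], [0.21, 0.01, -0.98]] [  -7.  583. 1016.]
top stirrer [([588.0, 20.0, -0.0], 0.98), ([438.0, -204.0, -0.0], 0.75)]
top meter [([588.0, -240.0, -2.0], 0.85)]
top tile [([577.0, 272.0, -1.0], 0.63)]
top beaker [([434.0, 328.0, 2.0], 0.81)]
top cover [([444.0, -332.0, -0.0], 0.78)]
top bottle [([439.0, 64.0, -3.0], 0.63)]
top flask [([440.0, 189.0, 4.0], 0.93)]
top jar [([438.0, -204.0, -2.0], 0.94)]
top dishes [([431.0, -79.0, -1.0], 0.82)]
top stopper [([689.0, 36.0, 2.0], 0.52)]
```

View pics/a_top.png

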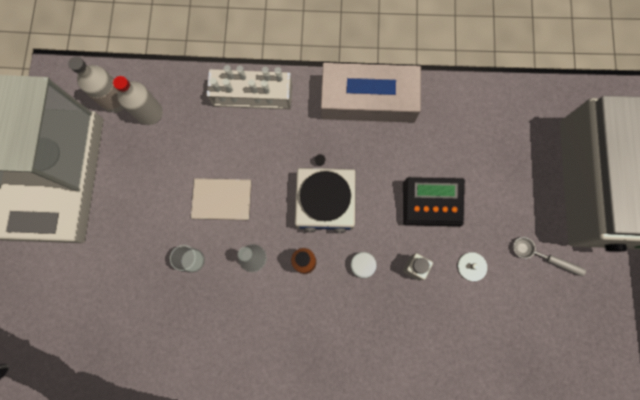

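View pics/a_scene.png

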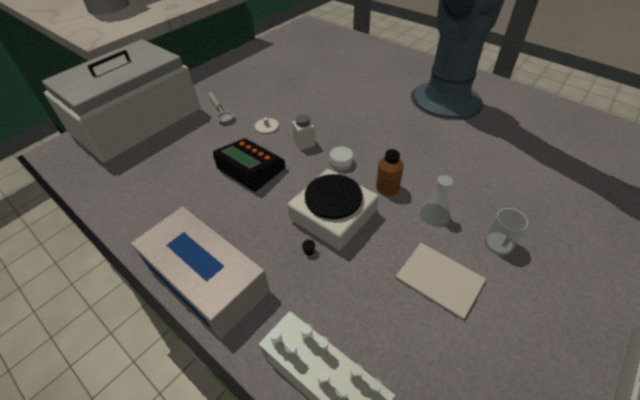

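The top view shows tile (221,199), stirrer plate (325,196), meter (434,202). The front row runs beaker (186,259), flask (250,257), bottle (304,260), dishes (363,265), jar (420,267), cover (472,267), which agrees with the networks. Next I refine the positions with depth.

```bash
cat > m.py <<'E'
from h import *
G=dict(stirrer=(586,20),meter=(588,-240),tile=(578,275),beaker=(432,329),cover=(442,-335),bottle=(439,66),flask=(440,188),jar=(437,-200),dishes=(432,-79),stopper=(688,38))
def circ(p):
    h=cv2.convexHull(p.astype(np.float32)); (c,r)=cv2.minEnclosingCircle(h); return np.round(c,1),round(r,1)
def rect(p):
    r=cv2.minAreaRect(p.astype(np.float32)); return np.round(r[0],1),np.round(r[1],1),round(r[2],1)
E
python3 - <<'E'
from m import *
for n in ("top","scene"):
    P=camera_params(n); im,d=camera(n); X=cloud(d,P)
    v,u=np.nonzero(d>0); b=im[v,u].astype(int)
    def near(k,R,lo,hi):
        c=np.array(G[k]); return (np.hypot(*(X[:,:2]-c).T)<R)&(X[:,2]>lo)&(X[:,2]<hi)
    print(n,"bench z",np.median(X[(abs(X[:,0]-500)<30)&(abs(X[:,1])<300),2]))
    m=near("stirrer",110,66,90); print("plate",circ(X[m&(b.sum(1)<120)][:,:2]),np.median(X[m,2]),m.sum())
    m=near("stirrer",110,45,66); print("housing",rect(X[m][:,:2]),m.sum())
    m=near("tile",100,5,16); print("tile",rect(X[m][:,:2]),m.sum(),np.median(X[m,2]))
    m=near("meter",110,38,80); print("meter",rect(X[m][:,:2]),m.sum())
    for k,lo,hi in (("beaker",74,90),("beaker",5,90),("cover",3,12),("cover",20,35),("bottle",98,112),("bottle",10,75),("flask",95,112),("flask",5,60),("jar",76,90),("jar",58,70),("dishes",25,40),("stopper",15,30)):
        m=near(k,50,lo,hi)
        if m.sum()>4: print(k,lo,hi,circ(X[m][:,:2]),rect(X[m][:,:2]),m.sum(),np.round(np.median(X[m],axis=0),1))
        else: print(k,lo,"none")
E
```

```text
top bench z 0.24826183792610584
plate (array([586.3,  20.6]), 56.3) 74.93810578063577 2055
housing (array([581.1,  18.8]), array([150.4, 139.9]), 1.0) 1504
tile (array([571.9, 267.2]), array([175.7, 185.3]), 16.3) 2378 10.136442842379443
meter (array([ 594.5, -239.3]), array([106.4, 134.7]), 1.1) 2445
beaker 74 90 (array([431.3, 330.5]), 29.4) (array([430.4, 330.4]), array([56.7, 55.7]), 48.1) 139 [431.  332.   79.4]
beaker 5 90 (array([431.8, 329.3]), 39.3) (array([433.2, 326.3]), array([57. , 65.4]), 31.0) 616 [431.  336.8  48.5]
cover 3 12 (array([ 442.8, -335.7]), 49.1) (array([ 442.4, -337.5]), array([89. , 93.5]), 12.7) 610 [ 442.7 -334.7    5.9]
cover 20 35 (array([ 443.1, -336. ]), 7.0) (array([ 443.5, -335.9]), array([12.5, 12.5]), 80.4) 33 [ 442.8 -335.4   27.1]
bottle 98 112 (array([435.9,  62.8]), 16.3) (array([435.8,  63.1]), array([30.5, 30.6]), 3.7) 179 [435.7  62.8 104.6]
bottle 10 75 (array([435.9,  62.5]), 27.8) (array([435.3,  62. ]), array([53.9, 54.2]), 32.6) 94 [419.6  52.7  72.8]
flask 95 112 (array([441.7, 188.7]), 15.5) (array([441.4, 188.1]), array([30. , 29
[... 1663 characters left out ...]
(array([440.4, 191. ]), 16.1) (array([441.2, 191.2]), array([30.1, 31. ]), 60.8) 163 [442.7 191.9 104.3]
flask 5 60 (array([443.2, 192.1]), 33.5) (array([453.7, 194. ]), array([40.5, 66.7]), 11.2) 662 [458.  197.2  28.2]
jar 76 90 (array([ 435.3, -199.8]), 19.4) (array([ 434.2, -199.7]), array([34.9, 35.5]), 84.1) 117 [ 436.1 -197.3   81.6]
jar 58 70 (array([ 435.9, -197.3]), 29.1) (array([ 434.7, -197.1]), array([45.5, 45.9]), 62.5) 131 [ 446.4 -187.    64.9]
dishes 25 40 (array([435.1, -75.3]), 31.3) (array([435.8, -74. ]), array([57.4, 58.1]), 16.2) 327 [437.9 -72.7  30.4]
stopper 15 30 (array([663.1,  36.7]), 38.2) (array([677.6,  37.1]), array([47.5, 75.3]), 1.6) 270 [678.1  39.6  23.4]
```

```bash
cat > go.py <<'E'
# usage: go.py x y z [ang of tool y in world deg]: prints travel, roll needed from the measured pose
import sys
from h import *
from scipy.spatial.transform import Rotation as Ro
s=read_state(); o=s["orientation"]; R=Ro.from_quat([o[1],o[2],o[3],o[0]]).as_matrix()
p=s["tcp_pos"]; a=list(map(float,sys.argv[1:]))
y=R[:,1]; cur=np.degrees(np.arctan2(y[1],y[0])); 
t=s["time"]; print("t",round(float(t),2),"tcp",np.round(p,1),"yang",round(cur,2),"tilt",np.round(R[:2,2],4),"F",np.round(s["wrist_force"],1),"w",round(float(s["gripper_width"]),1),"gf",round(float(s["grip_force"]),1),"tip",tip_reach() if callable(tip_reach) else tip_reach)
if len(a)>=3:
    print("travel",np.round(R.T@(np.array(a[:3])-p),1))
    if len(a)>3: print("roll",round(np.radians((cur-a[3]+90)%180-90),4))
E
python3 go.py 431 331.8 200 0
```

```text
t 1.2 tcp [227.6 608.8 245.2] yang 69.5 tilt [-0.     -0.0001] F [-0.7 -0.5 -0.6] w 85.3 gf 0.0 tip 14.0
travel [-287.5 -188.3   45.3]
roll 1.213
```

```bash
python3 -m pendant '[{"travel":[-40,-26,6],"roll":0.14},{"travel":[-80,-52,12],"roll":0.28},{"travel":[-120,-78,18],"roll":0.42},{"travel":[-160,-104,24],"roll":0.56},{"travel":[-200,-130,30],"roll":0.7},{"travel":[-240,-156,36],"roll":0.84},{"travel":[-270,-176,42],"roll":0.98},{"travel":[-287,-188,45],"roll":1.12},{"travel":[-287.5,-188.3,45],"roll":1.213},{"travel":[-287.5,-188.3,45],"roll":1.213},{"travel":[-287.5,-188.3,45],"roll":1.213}]' 0.95 30; python3 go.py 431 331.8 48 0
python3 - <<'E'
from m import *
s=read_state();P=camera_params("wrist"); im,d=camera("wrist"); cv2.imwrite("pics/w1.png",im)
X=cloud(d,P); m=(np.hypot(X[:,0]-431,X[:,1]-332)<50)&(X[:,2]>74)&(X[:,2]<90)
print(m.sum()); 
if m.sum()>5: print(circ(X[m][:,:2]))
print(place_of("wrist","beaker"))
E
```

```text
time: 2.3
tcp_pos: [430.7, 332.5, 200.4]
orientation: [-0.0, 0.706, 0.708, 0.0]
wrist_force: [-0.1, 0.7, 0.2]
gripper_width: 81.6
grip_force: 0.0
t 2.3 tcp [430.7 332.5 200.4] yang 0.17 tilt [0.     0.0006] F [-0.1  0.7  0.2] w 81.6 gf 0.0 tip 14.0
travel [ -0.8   0.3 152.4]
roll 0.003
1195
(array([428.1, 331.9]), 28.8)
[{'point': [428.5, 337.2, 2.3], 'conf': 0.59}, {'point': [440.0, 192.0, 1.7], 'conf': 0.51}]
```

View pics/w1.png

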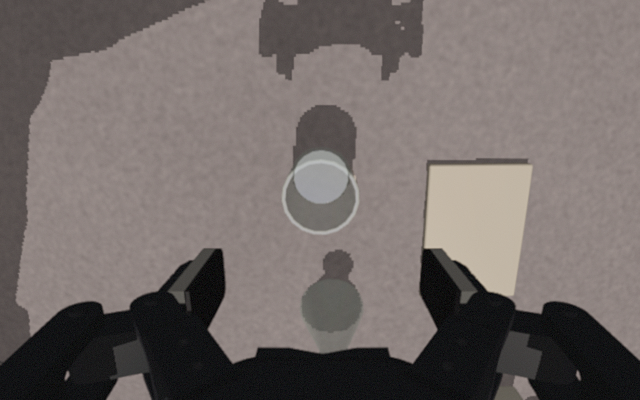

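The wrist view shows the beaker rim at (320,197), centred between the pads, and its y of 332 confirms the estimate. I'm descending now.

```bash
python3 -m pendant '[{"travel":[-0.5,-1,40]},{"travel":[-0.5,-1,80]},{"travel":[-0.5,-1,115]},{"travel":[-0.5,-1,140]},{"travel":[-0.5,-1,154]},{"travel":[-0.5,-1,155]},{"travel":[-0.5,-1,155]}]' 
python3 -m pendant '[{"travel":[0,0,0]},{"travel":[0,0,0]},{"travel":[0,0,0]},{"travel":[0,0,0]},{"travel":[0,0,0]},{"travel":[0,0,0]},{"travel":[0,0,0]},{"travel":[0,0,0]},{"travel":[0,0,0]},{"travel":[0,0,0]}]' 0.5 25; python3 go.py 586.5 21.8 200 0
```

```text
t 2.4 tcp [430.4 332.9 200.4] yang 0.2 tilt [0.0001 0.0006] F [-0.5 -0.2 -0.2] w 81.0 gf 0.0 tip 14.0
travel [-3.116e+02  1.550e+02  3.000e-01]
roll 0.0034validation failed for argument at $[0]...
validation failed for argument at $[0]...
```

```bash
python3 -m pendant '[{"travel":[-0.5,-1,40],"roll":0.003},{"travel":[-0.5,-1,80],"roll":0.003},{"travel":[-0.5,-1,115],"roll":0.003},{"travel":[-0.5,-1,140],"roll":0.003},{"travel":[-0.5,-1,154],"roll":0.003},{"travel":[-0.5,-1,155],"roll":0.003},{"travel":[-0.5,-1,155],"roll":0.003}]' >/dev/null
python3 -m pendant '[{"travel":[0,0,0],"roll":0},{"travel":[0,0,0],"roll":0},{"travel":[0,0,0],"roll":0},{"travel":[0,0,0],"roll":0},{"travel":[0,0,0],"roll":0},{"travel":[0,0,0],"roll":0},{"travel":[0,0,0],"roll":0},{"travel":[0,0,0],"roll":0}]' 0.5 25; python3 go.py 586.5 21.8 200 0
```

```text
time: 3.9
tcp_pos: [431.3, 332.5, 47.2]
orientation: [-0.0, 0.708, 0.706, 0.002]
wrist_force: [-0.7, -0.7, 6.9]
gripper_width: 58.3
grip_force: 27.3
t 3.9 tcp [431.3 332.5  47.2] yang -0.17 tilt [0.0023 0.0027] F [-0.7 -0.7  6.9] w 58.3 gf 27.3 tip 14.0
travel [-309.8  156.5 -153.3]
roll -0.003
```

```bash
python3 -m pendant '[{"travel":[0,0,-5],"roll":0},{"travel":[0,0,-20],"roll":0},{"travel":[0,0,-50],"roll":0},{"travel":[0,0,-85],"roll":0},{"travel":[-10,5,-115],"roll":0},{"travel":[-30,15,-130],"roll":0},{"travel":[-60,30,-140],"roll":0},{"travel":[-95,48,-143],"roll":0},{"travel":[-130,66,-143],"roll":0},{"travel":[-165,83,-143],"roll":0},{"travel":[-200,101,-143],"roll":0},{"travel":[-235,119,-143],"roll":0},{"travel":[-265,134,-143],"roll":0},{"travel":[-288,145,-143],"roll":0},{"travel":[-303,153,-143],"roll":0},{"travel":[-309,156,-143],"roll":0},{"travel":[-310,156.5,-143],"roll":0},{"travel":[-310,156.5,-143],"roll":0}]'; python3 go.py 586.5 21.8 125 0
```

```text
time: 5.7
tcp_pos: [585.1, 22.0, 188.4]
orientation: [-0.001, 0.708, 0.706, 0.0]
wrist_force: [0.7, -0.0, -1.5]
gripper_width: 58.2
grip_force: 27.1
t 5.7 tcp [585.1  22.  188.4] yang -0.11 tilt [-0.0005  0.0009] F [ 0.7 -0.  -1.5] w 58.2 gf 27.1 tip 14.0
travel [-0.2  1.4 63.4]
roll -0.0019
```

```bash
python3 -m pendant '[{"travel":[-0.6,1.4,10],"roll":0},{"travel":[-0.6,1.4,28],"roll":0},{"travel":[-0.6,1.4,44],"roll":0},{"travel":[-0.6,1.4,55],"roll":0},{"travel":[-0.6,1.4,60],"roll":0},{"travel":[-0.6,1.4,62],"roll":0},{"travel":[-0.6,1.4,62],"roll":0},{"travel":[-0.6,1.4,62],"roll":0}]'; python3 go.py 586.5 21.3 122 0
```

```text
time: 6.5
tcp_pos: [587.6, 20.1, 126.9]
orientation: [0.0, 0.708, 0.706, 0.001]
wrist_force: [-0.5, -0.4, -1.0]
gripper_width: 58.3
grip_force: 27.1
t 6.5 tcp [587.6  20.1 126.9] yang -0.18 tilt [0.0013 0.0001] F [-0.5 -0.4 -1. ] w 58.3 gf 27.1 tip 14.0
travel [ 1.2 -1.1  4.9]
roll -0.0031
```

```bash
python3 -m pendant '[{"travel":[0,0,1],"roll":0},{"travel":[0,0,2],"roll":0},{"travel":[0,0,3],"roll":0},{"travel":[0,0,3.5],"roll":0},{"travel":[0,0,3.5],"roll":0}]'; python3 - <<'E'
from m import *
for n in ("top","scene"):
    P=camera_params(n); im,d=camera(n); X=cloud(d,P)
    m=(np.hypot(X[:,0]-586,X[:,1]-21)<58)&(X[:,2]>66)&(X[:,2]<90); v,u=np.nonzero(d>0); k=m&(im[v,u].astype(int).sum(1)<120)
    print(n,circ(X[k][:,:2]))
    cv2.imwrite(f"pics/b_{n}.png",im[120:260,250:420].repeat(4,0).repeat(4,1) if n=="top" else im[120:280,240:430].repeat(4,0).repeat(4,1)[:600])
E
```

```text
time: 7.0
tcp_pos: [586.9, 20.2, 122.7]
orientation: [-0.0, 0.708, 0.706, -0.0]
wrist_force: [0.6, -0.4, -0.7]
gripper_width: 57.9
grip_force: 27.1
top (array([580.7, -17.9]), 39.8)
scene (array([586.5,  21.7]), 57.6)
```

```bash
python3 -m pendant '[{"travel":[0.5,0,0.7],"roll":0},{"travel":[1,0,1.4],"roll":0},{"travel":[1,0,1.4],"roll":0}]'; python3 go.py;python3 go.py
```

```text
time: 7.4
tcp_pos: [587.1, 20.4, 122.3]
orientation: [0.0, 0.708, 0.706, -0.0]
wrist_force: [-1.5, -1.2, 4.5]
gripper_width: 58.2
grip_force: 27.5
t 7.4 tcp [587.1  20.4 122.3] yang -0.2 tilt [ 0.     -0.0004] F [-1.5 -1.2  4.5] w 58.2 gf 27.5 tip 14.0
t 7.4 tcp [587.1  20.4 122.3] yang -0.2 tilt [ 0.     -0.0004] F [-1.5 -1.2  4.5] w 58.2 gf 27.5 tip 14.0
```

View pics/b_scene.png

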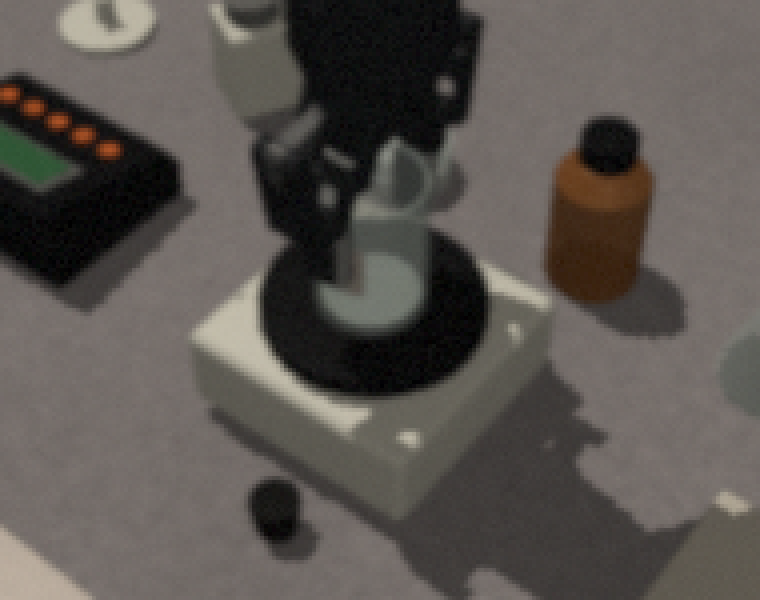

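The crop shows the beaker base at about (372,295), in the middle of the plate. Contact reads 4.5 N, so I'm releasing.

```bash
python3 -m pendant '[{"travel":[0,0,0],"roll":0},{"travel":[0,0,0],"roll":0},{"travel":[0,0,0],"roll":0},{"travel":[0,0,0],"roll":0},{"travel":[0,0,-10],"roll":0},{"travel":[0,0,-35],"roll":0},{"travel":[0,0,-70],"roll":0},{"travel":[0,0,-100],"roll":0},{"travel":[-45,-15,-120],"roll":0},{"travel":[-90,-30,-120],"roll":0},{"travel":[-135,-50,-120],"roll":0},{"travel":[-180,-70,-120],"roll":0},{"travel":[-225,-95,-120],"roll":0},{"travel":[-265,-115,-120],"roll":0},{"travel":[-300,-130,-120],"roll":0},{"travel":[-330,-138,-120],"roll":0},{"travel":[-345,-142,-120],"roll":0},{"travel":[-353,-144,-120],"roll":0},{"travel":[-353,-144,-120],"roll":0}]' 0.95; python3 go.py 442.2 -333.5 100 0; cat > chk.py <<'E'
from m import *
for n in ("top","scene"):
    P=camera_params(n); im,d=camera(n); X=cloud(d,P); v,u=np.nonzero(d>0); b=im[v,u].astype(int).sum(1)
    q=np.hypot(X[:,0]-586,X[:,1]-21)
    k=(q<80)&(X[:,2]>70)&(X[:,2]<80)&(b<120); print(n,"plate",circ(X[k][:,:2]),end=" ")
    k=(q<50)&(X[:,2]>145)&(X[:,2]<163); print("beaker rim",k.sum(),circ(X[k][:,:2]) if k.sum()>4 else "")
    k=(abs(X[:,0]-582)<62)&(abs(X[:,1]-276)<80)&(X[:,2]>5)&(X[:,2]<16)&(b>300); print("tile",rect(X[k][:,:2]),k.sum())
E
python3 chk.py
```

```text
time: 9.3
tcp_pos: [441.5, -332.5, 241.9]
orientation: [0.0, 0.709, 0.705, -0.0]
wrist_force: [-0.8, -0.0, -0.4]
gripper_width: 81.2
grip_force: 0.0
t 9.3 tcp [ 441.5 -332.5  241.9] yang -0.3 tilt [ 0.0005 -0.0006] F [-0.8 -0.  -0.4] w 81.2 gf 0.0 tip 14.0
travel [ -0.9   0.6 141.9]
roll -0.0052
top plate (array([586.3,  20.3]), 55.6) beaker rim 158 (array([587.6,  18.9]), 29.4)
tile (array([587.4, 274.6]), array([111.7, 156.6]), 0.9) 2364
scene plate (array([586.3,  21. ]), 60.2) beaker rim 306 (array([587.7,  20.7]), 30.0)
tile (array([581. , 276.6]), array([102.9, 140. ]), 1.2) 3435
```

```bash
python3 - <<'E'
from m import *
P=camera_params("wrist"); im,d=camera("wrist"); X=cloud(d,P)
q=np.hypot(X[:,0]-442,X[:,1]+333)
k=(q<40)&(X[:,2]>3)&(X[:,2]<10); print(k.sum(),circ(X[k][:,:2]),np.median(X[k][:,2]))
k=(q<20)&(X[:,2]>20)&(X[:,2]<34); print(k.sum(),circ(X[k][:,:2]),np.median(X[k][:,2]))
E
python3 -m pendant '[{"travel":[-0.5,0.6,40],"roll":-0.004},{"travel":[-0.5,0.6,90],"roll":-0.004},{"travel":[-0.5,0.6,140],"roll":-0.004},{"travel":[-0.5,0.6,170],"roll":-0.004},{"travel":[-0.5,0.6,175],"roll":-0.004},{"travel":[-0.5,0.6,175],"roll":-0.004}]' 0.5; python3 go.py 442.2 -333.5 23 0
```

```text
2985 (array([ 441.9, -333.2]), 39.3) 7.446339370246444
165 (array([ 441. , -335.3]), 7.0) 29.073804968885533
time: 10.05
tcp_pos: [442.7, -330.6, 65.8]
orientation: [-0.001, 0.706, 0.708, -0.0]
wrist_force: [-0.0, 0.1, 0.6]
gripper_width: 42.6
grip_force: 0.0
t 10.05 tcp [ 442.7 -330.6   65.8] yang 0.17 tilt [-0.0016  0.0011] F [-0.   0.1  0.6] w 42.6 gf 0.0 tip 14.0
travel [-3.  -0.5 42.8]
roll 0.0029
```

```bash
python3 -m pendant '[{"travel":[-3.5,-0.8,15],"roll":0.002},{"travel":[-3.5,-0.8,30],"roll":0.002},{"travel":[-3.5,-0.8,38],"roll":0.002},{"travel":[-3.5,-0.8,41],"roll":0.002},{"travel":[-3.5,-0.8,41],"roll":0.002},{"travel":[-3.5,-0.8,41],"roll":0.002}]' >/dev/null; python3 go.py;  python3 -m pendant '[{"travel":[0,0,0],"roll":0},{"travel":[0,0,0],"roll":0},{"travel":[0,0,0],"roll":0},{"travel":[0,0,0],"roll":0},{"travel":[0,0,0],"roll":0},{"travel":[0,0,0],"roll":0}]' 0.05 30; python3 go.py
python3 -m pendant '[{"travel":[0,0,-3],"roll":0},{"travel":[0,0,-12],"roll":0},{"travel":[0,0,-35],"roll":0},{"travel":[0,0,-70],"roll":0},{"travel":[0,0,-100],"roll":0},{"travel":[0,0,-115],"roll":0},{"travel":[0,0,-120],"roll":0},{"travel":[0,0,-120],"roll":0}]'
python3 - <<'E'
from m import *
p=read_state()["tcp_pos"];P=camera_params("wrist"); im,d=camera("wrist"); cv2.imwrite("pics/w2.png",im)
for n in ("wrist","top","scene"):
    if n!="wrist": P=camera_params(n); im,d=camera(n)
    X=cloud(d,P); q=np.hypot(X[:,0]-442,X[:,1]+333); z0=p[2]-22
    k=(q<60)&(X[:,2]>z0-8)&(X[:,2]<z0+14); b=im[d>0].astype(int).sum(1); k&=b>250
    print(n,p,k.sum(),circ(X[k][:,:2]) if k.sum()>5 else "",np.percentile(X[k][:,2],[5,50,95]) if k.sum()>5 else "")
E
```

```text
t 10.65 tcp [ 441.9 -335.6   25.6] yang -0.06 tilt [ 0.0005 -0.0003] F [-0.1 -0.2 -0.4] w 42.8 gf 0.0 tip 14.0
time: 11.25
tcp_pos: [442.2, -335.6, 25.9]
orientation: [0.0, 0.707, 0.707, 0.0]
wrist_force: [-0.7, -0.1, 4.2]
gripper_width: 12.5
grip_force: 29.4
t 11.25 tcp [ 442.2 -335.6   25.9] yang -0.05 tilt [ 0.0009 -0.0003] F [-0.7 -0.1  4.2] w 12.5 gf 29.4 tip 14.0
time: 12.05
tcp_pos: [441.8, -335.1, 145.4]
orientation: [0.0, 0.707, 0.707, 0.0]
wrist_force: [0.2, 0.3, -1.0]
gripper_width: 12.8
grip_force: 29.3
wrist [ 441.75911761 -335.06731333  145.40524995] 9749 (array([ 440.5, -334.4]), 34.1) [125.67937148 126.74572814 127.89567284]
top [ 441.75911761 -335.06731333  145.40524995] 416 (array([ 442.7, -333.9]), 33.7) [121.03069358 124.58594692 127.69404015]
scene [ 441.75911761 -335.06731333  145.40524995] 255 (array([ 441.6, -329.5]), 34.6) [118.479698   122.91303196 124.64811363]
```

View pics/w2.png

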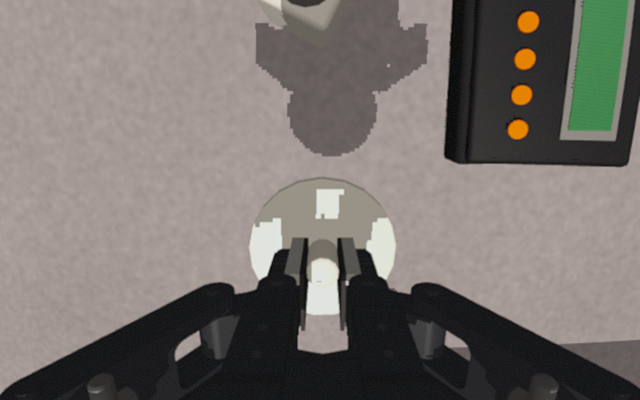

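The cover is gripped by its knob and hangs level, with the disc centre at about (322,250). Next I hover over the beaker.

```bash
python3 -m pendant '[{"travel":[5,2,-15],"roll":0},{"travel":[20,8,-35],"roll":0},{"travel":[45,18,-50],"roll":0},{"travel":[78,32,-60],"roll":0},{"travel":[113,46,-65],"roll":0},{"travel":[148,60,-65],"roll":0},{"travel":[183,75,-65],"roll":0},{"travel":[218,90,-65],"roll":0},{"travel":[253,104,-65],"roll":0},{"travel":[286,118,-65],"roll":0},{"travel":[314,130,-65],"roll":0},{"travel":[335,138,-62],"roll":0},{"travel":[348,143,-55],"roll":0},{"travel":[353,145,-48],"roll":0},{"travel":[354.3,145.5,-46],"roll":0},{"travel":[354.3,145.5,-46],"roll":0},{"travel":[354.3,145.5,-46],"roll":0}]'
cat > cov.py <<'E'
from m import *
p=read_state()["tcp_pos"]; z0=p[2]-19
for n in ("wrist","top","scene"):
    P=camera_params(n); im,d=camera(n); X=cloud(d,P); q=np.hypot(X[:,0]-587,X[:,1]-20)
    b=im[d>0].astype(int).sum(1); k=(q<60)&(X[:,2]>z0-7)&(X[:,2]<z0+6)&(b>200)
    if k.sum()>5:
        h=cv2.convexHull(X[k][:,:2].astype(np.float32)); a=X[k]
        print(n,np.round(p,1),k.sum(),circ(a[:,:2]),"x",np.round(np.percentile(a[:,0],[0.5,99.5]),1),"y",np.round(np.percentile(a[:,1],[.5,99.5]),1),"z",np.round(np.median(a[:,2]),1))
E
python3 cov.py
```

```text
time: 13.9
tcp_pos: [587.2, 16.7, 191.4]
orientation: [0.0, 0.708, 0.706, -0.0]
wrist_force: [0.6, -1.3, 0.2]
gripper_width: 12.5
grip_force: 29.3
wrist [587.2  16.7 191.4] 9567 (array([585.8,  17.3]), 34.1) x [553.2 618.2] y [-15.2  50.5] z 172.7
scene [587.2  16.7 191.4] 560 (array([588.4,  18.6]), 34.2) x [556. 621.] y [-14.1  51.7] z 171.3
```

```bash
python3 go.py; python3 -m pendant '[{"travel":[1,-0.3,2],"roll":0},{"travel":[2,-0.6,5],"roll":0},{"travel":[2,-0.6,7],"roll":0},{"travel":[2,-0.6,7.5],"roll":0},{"travel":[2,-0.6,7.5],"roll":0}]'; python3 cov.py
```

```text
t 14.05 tcp [587.6  17.5 191.8] yang -0.17 tilt [ 0.0006 -0.0001] F [-0.6  0.1 -0.8] w 12.1 gf 29.3 tip 14.0
time: 14.55
tcp_pos: [586.8, 20.8, 183.6]
orientation: [-0.0, 0.707, 0.707, -0.0]
wrist_force: [0.4, -0.7, -0.4]
gripper_width: 12.7
grip_force: 29.3
wrist [586.8  20.8 183.6] 9568 (array([585.5,  21.2]), 34.3) x [552.8 617.7] y [-11.1  54.6] z 164.9
scene [586.8  20.8 183.6] 553 (array([588.2,  22.3]), 34.4) x [555.3 620.8] y [-11.   55.3] z 163.4
```

```bash
python3 -m pendant '[{"travel":[-0.7,0,0.5],"roll":0},{"travel":[-1.4,-0.3,1],"roll":0},{"travel":[-1.4,-0.3,1.6],"roll":0},{"travel":[-1.4,-0.3,1.6],"roll":0}]'; python3 cov.py
```

```text
time: 15.1
tcp_pos: [586.5, 19.3, 182.1]
orientation: [-0.0, 0.708, 0.707, -0.0]
wrist_force: [0.4, 0.1, -0.8]
gripper_width: 12.3
grip_force: 29.3
wrist [586.5  19.3 182.1] 9568 (array([585.3,  19.8]), 34.2) x [552.5 617.6] y [-12.5  53.1] z 163.5
scene [586.5  19.3 182.1] 549 (array([587. ,  20.8]), 34.2) x [554.5 620.2] y [-12.1  54. ] z 161.8
```

Scene now shows the cover at (587, 20.8), against the rim at (587.7, 20.7). I'm lowering it to contact.

```bash
python3 -m pendant '[{"travel":[0,0.4,0.5],"roll":0},{"travel":[0,0.4,1],"roll":0},{"travel":[0,0.4,1],"roll":0}]'; python3 -m pendant '[{"travel":[0,0,0.4],"roll":0},{"travel":[0,0,0.8],"roll":0},{"travel":[0,0,0.8],"roll":0}]'
```

```text
time: 15.55
tcp_pos: [587.0, 19.5, 181.1]
orientation: [-0.0, 0.707, 0.707, -0.0]
wrist_force: [0.8, 0.3, -0.7]
gripper_width: 12.5
grip_force: 29.3
time: 15.85
tcp_pos: [587.2, 19.4, 180.9]
orientation: [-0.0, 0.707, 0.707, 0.0]
wrist_force: [-2.0, 0.2, 2.3]
gripper_width: 12.5
grip_force: 29.5
```

```bash
python3 -m pendant '[{"travel":[0,0,0],"roll":0},{"travel":[0,0,0],"roll":0},{"travel":[0,0,0],"roll":0},{"travel":[0,0,0],"roll":0},{"travel":[0,0,-5],"roll":0},{"travel":[0,0,-20],"roll":0},{"travel":[0,0,-45],"roll":0},{"travel":[15,-13,-60],"roll":0},{"travel":[45,-38,-60],"roll":0},{"travel":[80,-68,-55],"roll":0},{"travel":[112,-96,-45],"roll":0},{"travel":[140,-120,-30],"roll":0},{"travel":[160,-137,-10],"roll":0},{"travel":[169,-145,5],"roll":0},{"travel":[170.5,-146,10],"roll":0},{"travel":[170.5,-146,10],"roll":0}]' 0.45; python3 go.py 441.2 189.8 81 0; python3 - <<'E'
from m import *
for n in ("wrist","top","scene"):
    P=camera_params(n); im,d=camera(n); X=cloud(d,P); b=im[d>0].astype(int).sum(1)
    q=np.hypot(X[:,0]-587,X[:,1]-20); k=(q<50)&(X[:,2]>156)&(X[:,2]<167)&(b>200)
    if k.sum()>9: print(n,"cover",k.sum(),circ(X[k][:,:2]),np.median(X[k][:,2]))
    q=np.hypot(X[:,0]-441,X[:,1]-190); k=(q<25)&(X[:,2]>98)&(X[:,2]<112)
    if k.sum()>9: print(n,"flask",k.sum(),circ(X[k][:,:2]),np.median(X[k][:,2]))
    if n=="scene": cv2.imwrite("pics/c_scene.png",im[100:280,240:480].repeat(3,0).repeat(3,1))
E
```

```text
time: 17.45
tcp_pos: [441.5, 189.8, 170.9]
orientation: [0.0, 0.707, 0.707, -0.0]
wrist_force: [-0.3, -0.7, 1.2]
gripper_width: 38.4
grip_force: 0.0
t 17.45 tcp [441.5 189.8 170.9] yang -0.04 tilt [ 0.0003 -0.0003] F [-0.3 -0.7  1.2] w 38.4 gf 0.0 tip 14.0
travel [-0.  -0.3 89.9]
roll -0.0007
wrist flask 2093 (array([439.3, 190. ]), 15.5) 106.24061479229402
top cover 723 (array([587.5,  18.7]), 34.1) 161.0482696263299
top flask 85 (array([440.6, 184.7]), 14.4) 104.80209380491465
scene cover 658 (array([586.9,  20.5]), 34.9) 160.55063418772326
scene flask 158 (array([440.4, 190.7]), 16.1) 104.41538173475215
```

View pics/c_scene.png

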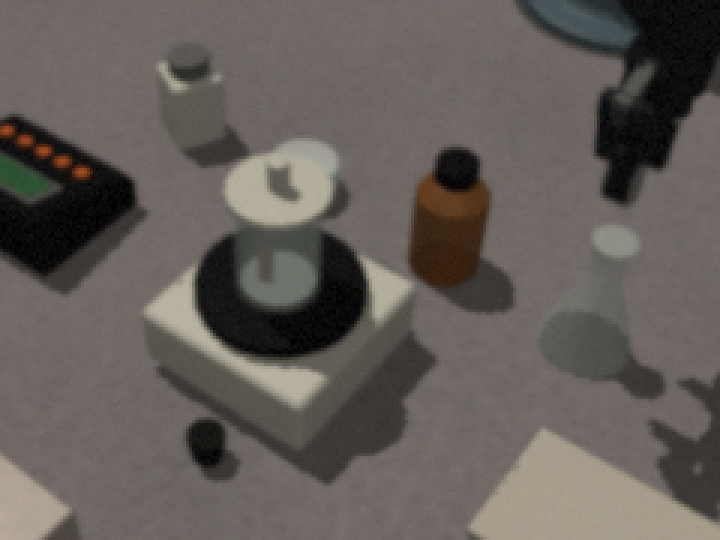

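The crop shows the cover lying centred on the beaker, disc at (278,187), and it measures within 1 mm. Next is the flask.

```bash
python3 -m pendant '[{"travel":[0,-0.5,10],"roll":0},{"travel":[0,-0.5,30],"roll":0},{"travel":[0,-0.5,55],"roll":0},{"travel":[0,-0.5,75],"roll":0},{"travel":[0,-0.5,86],"roll":0},{"travel":[0,-0.5,89],"roll":0},{"travel":[0,-0.5,89],"roll":0},{"travel":[0,-0.5,89],"roll":0}]' 0.65 >/dev/null; python3 -m pendant '[{"travel":[0,0,0],"roll":0},{"travel":[0,0,0],"roll":0},{"travel":[0,0,0],"roll":0},{"travel":[0,0,0],"roll":0},{"travel":[0,0,0],"roll":0},{"travel":[0,0,0],"roll":0},{"travel":[0,0,0],"roll":0}]' 0.1 30; python3 go.py 581.3 276.5 160 0
```

```text
time: 19.1
tcp_pos: [441.2, 190.5, 82.3]
orientation: [-0.0, 0.707, 0.707, 0.001]
wrist_force: [-1.1, -0.2, 6.1]
gripper_width: 29.1
grip_force: 29.3
t 19.1 tcp [441.2 190.5  82.3] yang -0.05 tilt [0.0008 0.0011] F [-1.1 -0.2  6.1] w 29.1 gf 29.3 tip 14.0
travel [ 86.2 140.  -77.4]
roll -0.0009
```

The width reads 29 where the neck should give 25, so the pads probably catch the 31 mm rim. I'll regrip a little lower.

```bash
python3 -m pendant '[{"travel":[0,0,0],"roll":0},{"travel":[0,0,0],"roll":0},{"travel":[0,0,0],"roll":0},{"travel":[0,0,3],"roll":0},{"travel":[0,0,6],"roll":0},{"travel":[0,0,6],"roll":0},{"travel":[0,0,6],"roll":0}]' 0.6 ; python3 -m pendant '[{"travel":[0,0,0],"roll":0},{"travel":[0,0,0],"roll":0},{"travel":[0,0,0],"roll":0},{"travel":[0,0,0],"roll":0},{"travel":[0,0,0],"roll":0},{"travel":[0,0,0],"roll":0},{"travel":[0,0,0],"roll":0}]' 0.1 30; python3 - <<'E'
from h import *
im,d=camera("scene"); cv2.imwrite("pics/f_scene.png",im[110:240,380:500].repeat(4,0).repeat(4,1))
E
```

```text
time: 19.8
tcp_pos: [440.5, 189.9, 75.2]
orientation: [-0.0, 0.707, 0.707, -0.0]
wrist_force: [-0.3, -1.3, 0.1]
gripper_width: 51.1
grip_force: 0.0
time: 20.5
tcp_pos: [440.7, 190.1, 75.6]
orientation: [-0.0, 0.707, 0.707, -0.0]
wrist_force: [-1.4, 0.3, 2.9]
gripper_width: 26.2
grip_force: 28.8
```

View pics/f_scene.png

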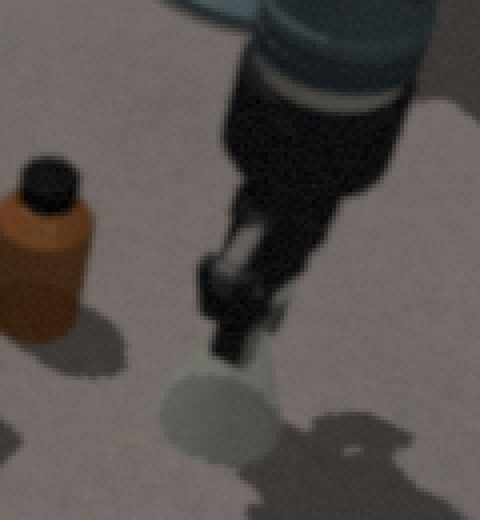

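The crop shows the flask upright with the pads on its neck at about (235,340), and 26 mm fits the neck. Lifting.

```bash
python3 -m pendant '[{"travel":[0,0,-3],"roll":0},{"travel":[0,0,-12],"roll":0},{"travel":[0,0,-28],"roll":0},{"travel":[5,8,-42],"roll":0},{"travel":[15,24,-50],"roll":0},{"travel":[28,46,-52],"roll":0},{"travel":[42,69,-52],"roll":0},{"travel":[56,92,-52],"roll":0},{"travel":[69,113,-50],"roll":0},{"travel":[79,129,-46],"roll":0},{"travel":[84,137,-40],"roll":0},{"travel":[86.4,140.6,-32],"roll":0},{"travel":[86.4,140.6,-24],"roll":0},{"travel":[86.4,140.6,-18],"roll":0},{"travel":[86.4,140.6,-16],"roll":0},{"travel":[86.4,140.6,-16],"roll":0}]'; python3 go.py 581.3 276.5 86 0; python3 go.py
python3 - <<'E'
from m import *
P=camera_params("scene"); im,d=camera("scene"); X=cloud(d,P); k=(np.hypot(X[:,0]-581,X[:,1]-276)<40)&(X[:,2]>14)&(X[:,2]<30); print(k.sum(),rect(X[k][:,:2]))
cv2.imwrite("pics/g_scene.png",im[190:330,380:500].repeat(4,0).repeat(4,1))
E
```

```text
time: 22.15
tcp_pos: [580.5, 275.6, 90.8]
orientation: [-0.0, 0.708, 0.707, -0.001]
wrist_force: [-0.3, -0.3, -0.6]
gripper_width: 26.0
grip_force: 28.9
t 22.15 tcp [580.5 275.6  90.8] yang -0.08 tilt [-0.0015 -0.0008] F [-0.3 -0.3 -0.6] w 26.0 gf 28.9 tip 14.0
travel [0.9 0.8 4.8]
roll -0.0014
t 22.15 tcp [580.5 275.6  90.8] yang -0.08 tilt [-0.0015 -0.0008] F [-0.3 -0.3 -0.6] w 26.0 gf 28.9 tip 14.0
266 (array([589.8, 278.1]), array([48. , 65.9]), 12.4)
```

View pics/g_scene.png

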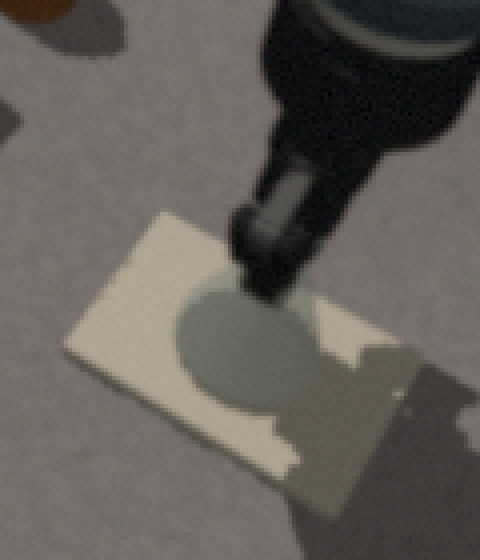

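In the crop the tile centre is at about (247,359) and the flask base centre at about (247,352). They line up, so I'm lowering.

```bash
python3 -m pendant '[{"travel":[0.5,0.5,2],"roll":0},{"travel":[0.5,0.5,3.5],"roll":0},{"travel":[0.5,0.5,4.2],"roll":0},{"travel":[0.5,0.5,4.2],"roll":0}]';python3 -m pendant '[{"travel":[0,0,0.5],"roll":0},{"travel":[0,0,1],"roll":0},{"travel":[0,0,1],"roll":0}]'
```

```text
time: 22.6
tcp_pos: [581.8, 276.8, 87.2]
orientation: [-0.0, 0.707, 0.707, -0.0]
wrist_force: [-1.0, 0.1, -0.9]
gripper_width: 26.3
grip_force: 28.9
time: 22.9
tcp_pos: [581.8, 276.8, 86.2]
orientation: [-0.0, 0.707, 0.707, -0.0]
wrist_force: [0.2, 0.4, -1.2]
gripper_width: 25.9
grip_force: 28.9
```

```bash
python3 -m pendant '[{"travel":[0,0,0.6],"roll":0},{"travel":[0,0,1.1],"roll":0},{"travel":[0,0,1.1],"roll":0}]'
```

```text
time: 23.2
tcp_pos: [582.0, 276.9, 85.7]
orientation: [-0.0, 0.707, 0.707, 0.0]
wrist_force: [-2.0, -0.6, 2.9]
gripper_width: 26.3
grip_force: 29.1
```

```bash
python3 -m pendant '[{"travel":[0,0,0],"roll":0},{"travel":[0,0,0],"roll":0},{"travel":[0,0,0],"roll":0},{"travel":[0,0,-5],"roll":0},{"travel":[0,0,-20],"roll":0},{"travel":[0,0,-45],"roll":0},{"travel":[0,0,-70],"roll":0},{"travel":[-10,-7,-90],"roll":0},{"travel":[-35,-24,-100],"roll":0},{"travel":[-70,-48,-100],"roll":0},{"travel":[-105,-72,-100],"roll":0},{"travel":[-140,-96,-100],"roll":0},{"travel":[-172,-118,-100],"roll":0},{"travel":[-197,-135,-100],"roll":0},{"travel":[-210,-144,-100],"roll":0},{"travel":[-213.2,-146,-100],"roll":0},{"travel":[-213.2,-146,-100],"roll":0}]' 0.65; python3 go.py 436 63.7 45 0; python3 - <<'E'
from m import *
for n in ("wrist","top","scene"):
    P=camera_params(n); im,d=camera(n); X=cloud(d,P)
    q=np.hypot(X[:,0]-436,X[:,1]-64); k=(q<40)&(X[:,2]>98)&(X[:,2]<112)
    if k.sum()>9: print(n,"bottle",k.sum(),circ(X[k][:,:2]),np.median(X[k][:,2]))
    q=np.hypot(X[:,0]-582,X[:,1]-277); k=(q<40)&(X[:,2]>107)&(X[:,2]<122)
    if k.sum()>9: print(n,"flask",k.sum(),circ(X[k][:,:2]),np.median(X[k][:,2]))
E
```

```text
time: 24.9
tcp_pos: [436.6, 64.4, 186.0]
orientation: [0.0, 0.707, 0.707, 0.001]
wrist_force: [0.1, 1.0, -0.2]
gripper_width: 55.4
grip_force: 0.0
t 24.9 tcp [436.6  64.4 186. ] yang -0.06 tilt [0.002  0.0014] F [ 0.1  1.  -0.2] w 55.4 gf 0.0 tip 14.0
travel [ -0.9  -0.9 141. ]
roll -0.0011
wrist bottle 2026 (array([433.9,  64.1]), 16.3) 106.19835076135124
top flask 155 (array([585. , 274.9]), 16.1) 115.41726516010489
scene bottle 152 (array([435.8,  65.5]), 17.1) 104.29647086025113
scene flask 237 (array([582.9, 277.7]), 16.1) 113.88112194445705
```

```bash
python3 -m pendant '[{"travel":[-0.3,-0.8,0],"roll":0},{"travel":[-0.3,-0.8,10],"roll":0},{"travel":[-0.3,-0.8,35],"roll":0},{"travel":[-0.3,-0.8,65],"roll":0},{"travel":[-0.3,-0.8,95],"roll":0},{"travel":[-0.3,-0.8,118],"roll":0},{"travel":[-0.3,-0.8,129],"roll":0},{"travel":[-0.3,-0.8,131],"roll":0},{"travel":[-0.3,-0.8,131],"roll":0},{"travel":[-0.3,-0.8,131],"roll":0}]' 0.95; python3 -m pendant '[{"travel":[0,0,0],"roll":0},{"travel":[0,0,0],"roll":0},{"travel":[0,0,0],"roll":0},{"travel":[0,0,0],"roll":0},{"travel":[0,0,0],"roll":0},{"travel":[0,0,0],"roll":0},{"travel":[0,0,0],"roll":0}]' 0.5 35; python3 go.py 584.2 149 54 0
```

```text
time: 26.05
tcp_pos: [436.0, 63.7, 55.1]
orientation: [0.0, 0.707, 0.707, 0.001]
wrist_force: [-0.9, -0.0, 1.9]
gripper_width: 81.3
grip_force: 0.0
time: 26.75
tcp_pos: [435.5, 63.8, 55.3]
orientation: [-0.0, 0.707, 0.707, 0.001]
wrist_force: [-2.1, -0.2, 6.0]
gripper_width: 55.3
grip_force: 36.0
t 26.75 tcp [435.5  63.8  55.3] yang -0.05 tilt [0.0009 0.0013] F [-2.1 -0.2  6. ] w 55.3 gf 36.0 tip 14.0
travel [ 85.3 148.7   1.5]
roll -0.0008
```

```bash
python3 -m pendant '[{"travel":[0,0,-4],"roll":0},{"travel":[0,0,-16],"roll":0},{"travel":[0,0,-38],"roll":0},{"travel":[0,0,-65],"roll":0},{"travel":[4,6,-85],"roll":0},{"travel":[14,24,-97],"roll":0},{"travel":[29,50,-100],"roll":0},{"travel":[45,79,-100],"roll":0},{"travel":[61,106,-100],"roll":0},{"travel":[74,129,-100],"roll":0},{"travel":[82,143,-97],"roll":0},{"travel":[85.1,148.4,-88],"roll":0},{"travel":[85.1,148.4,-70],"roll":0},{"travel":[85.1,148.4,-48],"roll":0},{"travel":[85.1,148.4,-28],"roll":0},{"travel":[85.1,148.4,-14],"roll":0},{"travel":[85.1,148.4,-6],"roll":0},{"travel":[85.1,148.4,-4],"roll":0},{"travel":[85.1,148.4,-4],"roll":0}]'; python3 go.py 583.9 148.8 54 0
```

```text
time: 28.65
tcp_pos: [583.5, 148.3, 58.4]
orientation: [0.0, 0.708, 0.707, 0.0]
wrist_force: [0.2, -0.1, -2.3]
gripper_width: 54.9
grip_force: 37.9
t 28.65 tcp [583.5 148.3  58.4] yang -0.07 tilt [0.0003 0.    ] F [ 0.2 -0.1 -2.3] w 54.9 gf 37.9 tip 14.0
travel [0.5 0.4 4.4]
roll -0.0012
```

```bash
python3 -m pendant '[{"travel":[0.3,0.4,1.5],"roll":0},{"travel":[0.3,0.4,2.5],"roll":0},{"travel":[0.3,0.4,3],"roll":0},{"travel":[0.3,0.4,3],"roll":0}]';python3 -m pendant '[{"travel":[0,0,0.6],"roll":0},{"travel":[0,0,1.1],"roll":0},{"travel":[0,0,1.1],"roll":0}]'
```

```text
time: 29.05
tcp_pos: [584.1, 148.8, 55.5]
orientation: [0.0, 0.707, 0.707, 0.0]
wrist_force: [0.2, 0.4, -1.2]
gripper_width: 55.2
grip_force: 38.0
time: 29.35
tcp_pos: [584.1, 148.9, 55.4]
orientation: [-0.0, 0.707, 0.707, 0.0]
wrist_force: [-2.2, -0.6, 5.5]
gripper_width: 55.1
grip_force: 38.7
```

```bash
python3 -m pendant '[{"travel":[0,0,0],"roll":0},{"travel":[0,0,0],"roll":0},{"travel":[0,0,0],"roll":0},{"travel":[0,0,0],"roll":0},{"travel":[0,0,-15],"roll":0},{"travel":[0,0,-50],"roll":0},{"travel":[0,0,-95],"roll":0},{"travel":[0,0,-140],"roll":0},{"travel":[-10,-10,-170],"roll":0},{"travel":[-40,-30,-180],"roll":0},{"travel":[-80,-55,-180],"roll":0.1},{"travel":[-122,-75,-180],"roll":0.2},{"travel":[-165,-95,-180],"roll":0.3},{"travel":[-210,-112,-180],"roll":0.4},{"travel":[-255,-128,-170],"roll":0.46},{"travel":[-295,-139,-155],"roll":0.47},{"travel":[-325,-146,-140],"roll":0.47},{"travel":[-342,-149,-130],"roll":0.47},{"travel":[-347.5,-149.8,-125],"roll":0.47},{"travel":[-347.5,-149.8,-125],"roll":0.47}]' 0.95; python3 go.py 434.3 -199 40 -27.2; python3 - <<'E'
from m import *
for n in ("wrist","top","scene"):
    P=camera_params(n); im,d=camera(n); X=cloud(d,P)
    q=np.hypot(X[:,0]-434,X[:,1]+199); k=(q<40)&(X[:,2]>76)&(X[:,2]<90)
    if k.sum()>9: print(n,"cap",k.sum(),circ(X[k][:,:2]),np.median(X[k][:,2]))
    k=(q<40)&(X[:,2]>60)&(X[:,2]<70)
    if k.sum()>9: print(n,"shoulder",k.sum(),rect(X[k][:,:2]),np.median(X[k][:,2]))
    q=np.hypot(X[:,0]-584,X[:,1]-149); k=(q<30)&(X[:,2]>98)&(X[:,2]<112)
    if k.sum()>9: print(n,"bottle",k.sum(),circ(X[k][:,:2]),np.median(X[k][:,2]))
    k=(abs(X[:,0]-590)<65)&(abs(X[:,1]+238)<80)&(X[:,2]>15)&(X[:,2]<80)
    print(n,"meter",rect(X[k][:,:2]))
    if n=="scene": cv2.imwrite("pics/k_scene.png",im[80:330,180:520].repeat(2,0).repeat(2,1))
E
```

```text
time: 31.35
tcp_pos: [433.2, -199.1, 179.1]
orientation: [-0.0, 0.853, 0.522, -0.0]
wrist_force: [-0.3, -0.1, 0.4]
gripper_width: 81.0
grip_force: 0.0
t 31.35 tcp [ 433.2 -199.1  179.1] yang -27.11 tilt [-0.0006  0.0002] F [-0.3 -0.1  0.4] w 81.0 gf 0.0 tip 14.0
travel [  0.7   1.  139.1]
roll 0.0016
wrist cap 2077 (array([ 432. , -199.7]), 17.8) 83.20204011556254
wrist shoulder 1669 (array([ 432.3, -199.1]), array([44.6, 46.1]), 62.8) 66.79257526469038
wrist meter (array([ 587.5, -238.8]), array([109. , 140.4]), 0.5)
top cap 131 (array([ 434.8, -197.8]), 17.3) 82.00539060030972
top shoulder 126 (array([ 434.6, -199.9]), array([45.3, 46.3]), 65.3) 65.11151926809436
top bottle 179 (array([585.8, 146.4]), 17.7) 104.81612029784034
top meter (array([ 590.5, -238.1]), array([112. , 136.3]), 0.7)
scene cap 115 (array([ 433.4, -199. ]), 18.7) 81.64199332072907
scene shoulder 122 (array([ 434.3, -199.3]), array([49.3, 45.2]), 65.4) 65.14571547160253
scene bottle 219 (array([584.9, 148.9]), 16.9) 104.32563010688985
scene meter (array([ 592.2, -237. ]), array([110.6, 140.3]), 1.9)
```

View pics/k_scene.png

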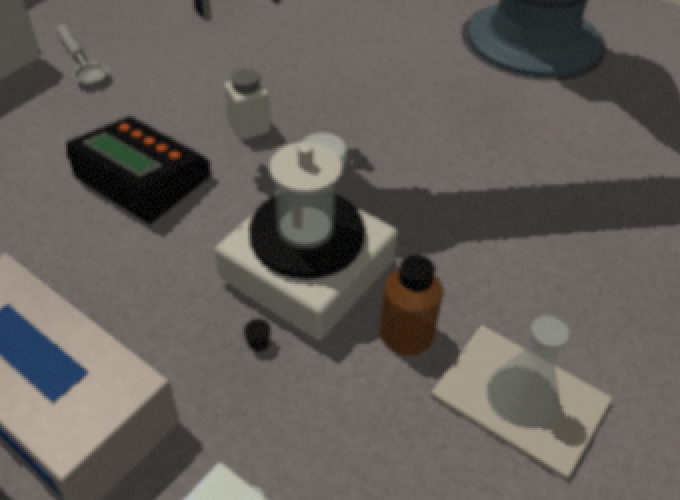

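The crop shows the bottle upright between stirrer and tile at (410,305), the flask standing on the tile at (525,390), and the cover on the beaker at (305,165). Now the jar.

```bash
python3 -m pendant '[{"travel":[0.3,1,10],"roll":0},{"travel":[0.3,1,35],"roll":0},{"travel":[0.3,1,68],"roll":0},{"travel":[0.3,1,100],"roll":0},{"travel":[0.3,1,124],"roll":0},{"travel":[0.3,1,137],"roll":0},{"travel":[0.3,1,140],"roll":0},{"travel":[0.3,1,140],"roll":0}]'; python3 -m pendant '[{"travel":[0,0,0],"roll":0},{"travel":[0,0,0],"roll":0},{"travel":[0,0,0],"roll":0},{"travel":[0,0,0],"roll":0},{"travel":[0,0,0],"roll":0},{"travel":[0,0,0],"roll":0},{"travel":[0,0,0],"roll":0},{"travel":[0,0,0],"roll":0}]' 0.4 30; python3 go.py 588.7 -108.6 39 1
```

```text
time: 32.3
tcp_pos: [435.1, -198.8, 39.2]
orientation: [0.0, 0.852, 0.523, 0.0]
wrist_force: [0.3, -1.1, 0.1]
gripper_width: 81.1
grip_force: 0.0
time: 33.1
tcp_pos: [435.8, -199.1, 40.2]
orientation: [0.0, 0.853, 0.523, 0.001]
wrist_force: [-0.7, 0.7, 6.8]
gripper_width: 45.7
grip_force: 32.4
t 33.1 tcp [ 435.8 -199.1   40.2] yang -26.98 tilt [0.0021 0.0002] F [-0.7  0.7  6.8] w 45.7 gf 32.4 tip 14.0
travel [150.   95.2   1.5]
roll -0.4884
```

```bash
python3 -m pendant '[{"travel":[0,0,-4],"roll":0},{"travel":[0,0,-16],"roll":0},{"travel":[0,0,-40],"roll":0},{"travel":[0,0,-70],"roll":0},{"travel":[5,3,-92],"roll":-0.05},{"travel":[20,13,-103],"roll":-0.12},{"travel":[45,29,-105],"roll":-0.2},{"travel":[73,46,-105],"roll":-0.28},{"travel":[101,64,-105],"roll":-0.36},{"travel":[126,80,-105],"roll":-0.43},{"travel":[143,91,-104],"roll":-0.475},{"travel":[150,95.2,-95],"roll":-0.488},{"travel":[150,95.2,-76],"roll":-0.488},{"travel":[150,95.2,-52],"roll":-0.488},{"travel":[150,95.2,-30],"roll":-0.488},{"travel":[150,95.2,-15],"roll":-0.488},{"travel":[150,95.2,-6],"roll":-0.488},{"travel":[150,95.2,-3],"roll":-0.488},{"travel":[150,95.2,-3],"roll":-0.488}]'; python3 go.py 588.7 -108.6 39 1
```

```text
time: 35.0
tcp_pos: [587.6, -108.6, 42.2]
orientation: [0.0, 0.701, 0.713, -0.0]
wrist_force: [0.6, 0.1, -1.0]
gripper_width: 45.7
grip_force: 31.6
t 35.0 tcp [ 587.6 -108.6   42.2] yang 0.95 tilt [-0.     -0.0002] F [ 0.6  0.1 -1. ] w 45.7 gf 31.6 tip 14.0
travel [-0.   1.1  3.2]
roll -0.0008
```

```bash
python3 -m pendant '[{"travel":[0,0.7,0.8],"roll":0},{"travel":[0,0.7,1.6],"roll":0},{"travel":[0,0.7,1.6],"roll":0}]';python3 -m pendant '[{"travel":[0,0,0.6],"roll":0},{"travel":[0,0,1.2],"roll":0},{"travel":[0,0,1.2],"roll":0}]'
```

```text
time: 35.3
tcp_pos: [588.8, -108.4, 41.1]
orientation: [0.0, 0.701, 0.713, 0.0]
wrist_force: [-0.6, 0.1, -0.3]
gripper_width: 45.6
grip_force: 31.6
time: 35.6
tcp_pos: [588.7, -108.4, 40.3]
orientation: [0.0, 0.701, 0.713, 0.0]
wrist_force: [-1.4, 0.9, 5.1]
gripper_width: 45.8
grip_force: 32.2
```

Contact. I'm releasing, moving up and clear, then checking everything.

```bash
python3 -m pendant '[{"travel":[0,0,0],"roll":0},{"travel":[0,0,0],"roll":0},{"travel":[0,0,0],"roll":0},{"travel":[0,0,0],"roll":0},{"travel":[0,0,-12],"roll":0},{"travel":[0,0,-40],"roll":0},{"travel":[0,0,-80],"roll":0},{"travel":[0,0,-120],"roll":0},{"travel":[0,0,-160],"roll":0},{"travel":[-20,-20,-190],"roll":0},{"travel":[-50,-50,-210],"roll":0},{"travel":[-80,-80,-220],"roll":0},{"travel":[-110,-110,-220],"roll":0},{"travel":[-140,-135,-220],"roll":0},{"travel":[-160,-150,-220],"roll":0},{"travel":[-160,-150,-220],"roll":0}]' 0.8; python3 chk.py; python3 - <<'E'
from m import *
T=dict(jar=(588.7,-108.6,76,90),bottle=(584,149,98,112),flask=(582,276.5,107,122),dishes=(434.5,-76,25,40),cover=(587,20,157,166),stopper=(689,37,15,30))
for n in ("top","scene"):
    P=camera_params(n); im,d=camera(n); X=cloud(d,P)
    for l,(x,y,lo,hi) in T.items():
        k=(np.hypot(X[:,0]-x,X[:,1]-y)<40)&(X[:,2]>lo)&(X[:,2]<hi)
        if k.sum()>9: print(n,l,k.sum(),circ(X[k][:,:2]),np.round(np.percentile(X[k][:,2],[10,50,90]),1))
    cv2.imwrite(f"pics/z_{n}.png",im)
E
```

```text
time: 37.2
tcp_pos: [437.3, -275.5, 260.3]
orientation: [0.0, 0.704, 0.71, 0.0]
wrist_force: [0.6, -1.0, -0.6]
gripper_width: 68.2
grip_force: 0.0
top plate (array([586.3,  20.3]), 54.9) beaker rim 643 (array([587.7,  18.7]), 34.0)
tile (array([582.4, 276.9]), array([151. , 112.5]), 86.9) 1670
scene plate (array([586.2,  22.5]), 59.9) beaker rim 706 (array([587.6,  21. ]), 34.4)
tile (array([581.5, 276.6]), array([101. , 140.2]), 1.2) 2202
top jar 186 (array([ 588.9, -111.2]), 17.9) [79.3 81.7 84.2]
top bottle 181 (array([585.4, 147.4]), 17.2) [102.1 104.9 107. ]
top flask 156 (array([584.7, 276. ]), 16.8) [113.4 115.4 117.6]
top dishes 515 (array([434.4, -76.5]), 29.8) [28.1 30.6 33.3]
top cover 710 (array([588. ,  18.9]), 34.0) [158.8 160.9 163.2]
top stopper 93 (array([689.5,  36.8]), 14.2) [21.4 24.5 26.9]
scene jar 166 (array([ 589.2, -109.6]), 19.5) [79.1 81.3 82.6]
scene bottle 220 (array([584.9, 149.4]), 16.8) [101.3 104.3 105.4]
scene flask 238 (array([583.1, 277.6]), 16.0) [112.5 114.  115.1]
scene dishes 139 (array([431.2, -74.7]), 29.9) [28.8 30.5 31.6]
scene cover 653 (array([587.6,  21.1]), 35.0) [159.4 160.6 161.6]
scene stopper 216 (array([673.7,  37.2]), 28.4) [17.6 23.1 25.2]
```

View pics/z_scene.png

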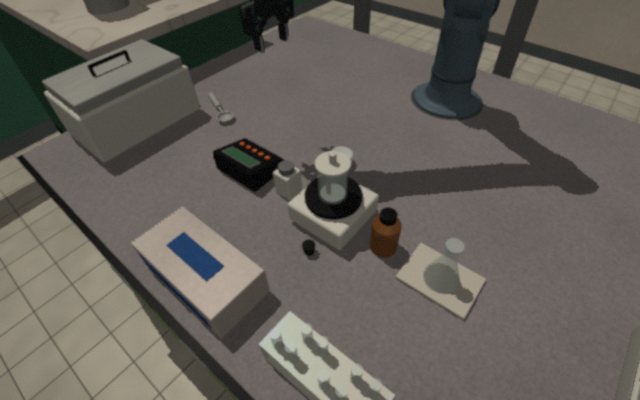

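View pics/z_top.png

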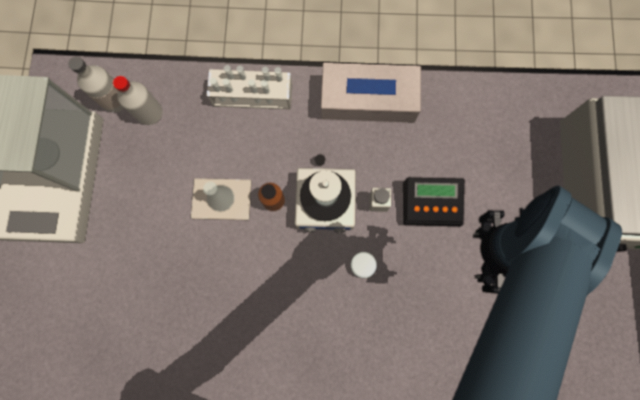

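The top view shows all the things in place: flask (218,198), bottle (271,195), cover and beaker (325,187), jar (381,198). The dishes (363,265) and stopper (320,160) haven't moved, and everything is upright and within about 2 mm.

```bash
python3 -c "
from workcell import finish_job; print(finish_job())"
```

```text
the job is handed in; nothing more can be done
None
```

The job is handed in at about 38 s: the beaker is on the stirrer with its cover centred, and the flask, bottle and jar are upright and within about 2 mm of their targets. The dishes and stopper are where they were.

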